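# Unclip the bead spinner's battery and dock it

### The job

The bead spinner's black battery pack is clipped into the socket in its front. Press the pack's release button down gently with the closed fingertips and, keeping it held down, draw the pack straight out of the socket; then pick the pack up by its sides and lay it fully home in the charging dock, its contacts against the dock's raised contact block, and let go. Do not force the catch or jam the pack, and leave the other things on the table alone.

Things in the scene. Friction and masses are not known exactly. Their poses are not given: they have to be found in the camera images.
- spinner: Electric bead spinner, fixed: white box 120 x 120 x 62 mm, wooden bowl on top (rim 92 mm above the table, axis at x = +10 mm). Origin: centre of its underside; -x is its front. In the front face (x = -60 mm) is the socket: 54 mm wide, 34 mm deep, centred on y = 0, open to the front and down to the table.
- catch_bar (a point): On the spinner: middle of the underside of the catch bar across the socket's mouth (spinner x = -60 to -55 mm, underside 36 mm above the table; behind it the ceiling is at 46 mm). The pack's tooth hooks behind this bar.
- pack: Black battery pack, block 100 (x) x 50 (y) x 34 mm (z), 0.2 to 0.4 kg, lying on the table. Origin: centre of its underside. At the start 32 mm of its +x end (nose, brass contacts) is in the socket, axes parallel to the spinner's. It comes out along its own -x, free after 34 mm. The button's tooth (x = +24 to +32 mm, 7 mm above the pack at rest) hooks behind the catch bar with 1 mm of play.
- pack_grip (a point): On the pack's axis at x = +3 mm, 10 mm above its underside: a good height for the fingertips and place to grip the pack across its 50 mm width (y) from above; the sides are plain and free there once the pack is out.
- release_button: Grey thumb button on the pack's top; slides straight down on a spring: 2 N to start, 6 N at its stop, travel 7.5 mm. The catch is free while it is down 5 mm or more; pressing to the stop and holding 7 to 10 N is right (it is harmed above 20 N). Springs up when let go. Origin: on the pack's axis (x = 0), level with the pack's top (34 mm) when unpressed; goes down with the button.
- button_press (a point): On the pack's top face (34 mm up), under the best point to press (pack x = -20 mm). Above it is the button's flat: pack x = -37 to -6 mm, 36 mm wide. The flat stands 10 to 20 mm above this point unpressed (cap thickness differs from pack to pack): find it by touch. At its -x edge a lip 5 mm high (x = -44 to -37 mm) lets fingertips pull the pack along.
- pack_nose (a point): Middle of the pack's +x end face, 50 mm from its origin, 17 mm above its underside.
- dock: Grey charging dock, fixed tray 124 x 74 mm. Origin: underside, below the centre of the pack's place. Floor 6 mm above the table. Raised contact block at +x (inner face x = +52 mm, 42 mm high), low wall at -x (inner face -52 mm) and four corner walls (inner faces y = +-27 mm, |x| 30 to 52 mm), tops 22 mm: 2 mm of play all round the pack. Sides open for fingers at |x| under 30 mm.
- dock_floor (a point): Where the pack's origin should end: centre of the dock's floor, 6 mm above the table; axes as the dock's, the pack's +x end towards the dock's +x end.
- glue_bottle: White glue bottle, 34 mm wide, 85 mm tall, standing beyond and between the spinner and the dock. Origin: underside.
- bead_jar: Glass jar with metal cap, 48 mm wide, 50 mm tall, on the left. Origin: underside.
- snips: Small black and steel thread snips lying flat, about 125 x 30 x 10 mm, near the robot. Origin: underside.
- fret_ring: Flat wooden ring, 200 mm across, 6 mm thick, on the right. Origin: centre of underside.
- gift_box: Cardboard box 90 x 90 x 110 mm, far left. Origin: underside.
- bead_tray: Clear divided tray 120 x 90 x 22 mm with beads, on the left. Origin: underside.
- fan_board: White rounded board, about 270 x 150 x 5 mm, lying far right. Origin: underside.
Things that resemble listed ones, but are neither listed nor needed, are in the scene too. What is shaped like the pack but red is not meant.

How it is judged:
By the outcome, as a careful person would: the job done as asked, in the order asked, and still so for the second after the job is handed in, with the robot touching nothing.
It also fails if it takes over 64 s, if anything falls off the work surface, if the arm or the gripper's body presses on something with over 40 N, if the wrist force passes 120 N, or if a joint passes its speed limit or range.

### The arm

A 6-joint arm with a two-finger parallel gripper is mounted at the origin on the work surface. World frame = base frame: x ahead of the robot, y to its left, z up, the work surface at z = 0. Lengths are in mm, angles in degrees, forces in N, time in s.
With the tool pointing down it reaches from about 300 to 850 mm from the base axis. Payload 4.2 kg.
Tool frame: the origin (TCP) lies on the centre line of the jaws, within the pads' length; the fingertips stand 14 mm ahead of it and the grasp point (between the pads) lies 5 mm behind it (env.finger_overhang is the z of the fingertips in the tool frame, in mm); z points along the fingers, y is the line along which they close (so a half turn about z gives the same grasp; the last joint's range is limited). The gripper opens to 91 mm and grips with 3 to 60 N. Pads are 32 mm wide; open, the fingers measure 118 mm over their backs; the gripper's body (76 mm by 178 mm) begins 60 mm behind the grasp point.
Start: joints at [-70.818, 18.312, 89.639, -0, 72.044, -1.146], TCP at [199.76, -539.201, 227.976] pointing down, gripper open.
Joint ranges: [-177.97, 177.97], [-48.28, 115.42], [12.27, 149.76], [-77.06, 257.06], [2.81, 150.46], [-146.56, 146.56]. Speed limits (degrees/s): [147.25, 147.25, 180, 180, 180, 180].

### API

Orientations are given as [roll, pitch, yaw] about the fixed x, y, z axes, in that order (R = Rz(yaw) Ry(pitch) Rx(roll)).
In Python, from workcell import sensors, viewer, env gives the robot as it stands. The module is installed in compiled form; this text tells all that it offers.
- The arm moves only by the tool step_arm, never from a script. Its argument "plan" is one flat list of numbers, 6 for each row, row after row: the shift along the tool's x, y, z in cm, then the turn, a rotation vector about the tool's x, y, z in rad. In form: [x, y, z, wx, wy, wz, x, y, z, wx, wy, wz, ...]. A call has 1 to 5 rows; each row shifts and turns the commanded pose from where the row before left it, along the tool's axes as they then stand; what a row does not reach is not made up. A row lasts 1/12 s, in which the tool goes at most 41.7 mm and 7.16 degrees, less where a joint would pass 70% of its speed; a pose out of reach is approached as far as the arm can. A call is refused whole if a number of a shift passes 4.17 or a number of a turn 0.125, either way. A call with a gripper value outside its range is refused whole. "hand" is the finger opening in cm, from 0 to 9.12, set as the call begins (left out, the last holds). The fingers move at their own pace and stop on an object; "newtons" is the grip in N (left out, the last holds). Time passes only in rows, so rows that do not move let the fingers close. It gives the time, the measured TCP pose, the force, the opening and the grip force at its end, in the units of the state.
- sensors.state(): the state, without advancing time (a new reading comes with each control period).
- viewer.grab_frame(name): name is "scene" or "top" or "wrist"; returns a dict with "img" (384x512x3 uint8, red, green, blue), "fx", "fy", "cx", "cy" (pixels), "k1" (the pictures are not rectified: a ray, as slopes to the right and down, at radius r is drawn at 1 + k1 r^2 times it, then the intrinsics apply), "position" and "attitude" of the camera in the world. Camera axes: x right, y down, z forward; pixel columns grow to the right and rows downward; lengths in mm; the calibration is good to about 2 mm. A picture is of the moment at which its call begins. There is no depth.
- env.job_done(): hands the job in; it is judged then, once.
Trained networks look in a picture, given as the dict that the camera call returned (one of the last four; its "shot" number tells which), for a name from the list of things; names that differ only in an ending like _2 or _b are one class to them, and where a whole thing is asked for, a point or a joint stands for the part that bears it (a point fixed in the world has none). Each returns a list of dicts, best first, with "score" (0 to 1); they miss things now and then, are a little off and sometimes report something else, mostly with a low value. They report only what shows in the picture. A call takes as long as a camera call. They do not tell look-alikes from the thing itself.
- viewer.boxes_of(name, picture): "location" ([column, row] in pixels, amid what is visible of it).
- viewer.pinpoint(name, picture): "location" ([column, row] in pixels: a listed point, or the origin of a listed thing).
The state is a dict: "time_s": time; "qpos": joint angles; "qvel": joint speeds; "effort": joint torques, N m; "ee_pos": TCP position; "ee_rot": TCP orientation; "force": force on the tool from outside, world axes, zero at the start; "torque": the same for the moment, N m; "gripper_width": finger opening in mm; "gripper_force": force on a finger pad.
Only numpy, scipy, OpenCV 4.12 (cv2) and the standard library are available. Lean on these libraries where they do the work, as an engineer would, in place of code of your own. Each camera call takes 0.05 s, during which the arm holds its last target. There are 200 camera calls.

## Working session

There is one attempt and no reset: what is moved stays moved. The work goes in short steps, Python scripts to look and compute and a tool call to move; the robot and the scene stay as the last step left them, time stands still between calls to the robot, and variables do not carry over. Pictures are saved under pics/ and viewed, at most 12 in all, crops included, and the job is handed in when it is done.

Besides the shell and the picture viewer there is one more tool, called after "Request:" as a command line: name --argument value ..., lists and objects as JSON in quotes. step_arm: Moves the arm, as the interface text tells. Its arguments: {"type":"object","properties":{"plan":{"type":"array","items":{"type":"number"}},"hand":{"type":"number"},"newtons":{"type":"number"}},"required":["plan"]}

```bash
mkdir -p pics; cat > h.py <<'E'
import numpy as np, cv2
from scipy.spatial.transform import Rotation as R
from workcell import sensors, viewer, env
def rot(a):
    a=np.array(a,float)
    if a.shape==(3,3): return a
    return R.from_euler('xyz',a,degrees=True).as_matrix() if a.size==3 else R.from_quat(a).as_matrix()
def ray(p,uv):
    d=np.array([(uv[0]-p['cx'])/p['fx'],(uv[1]-p['cy'])/p['fy']]);u=d.copy()
    for _ in range(20): u=d/(1+p['k1']*(u@u))
    return np.array(p['position']),rot(p['attitude'])@np.array([u[0],u[1],1])
def at_z(p,uv,z):
    o,d=ray(p,uv); return o+d*(z-o[2])/d[2]
def proj(p,X):
    c=rot(p['attitude']).T@(np.array(X,float)-np.array(p['position'])); u=c[:2]/c[2]; u=u*(1+p['k1']*(u@u))
    return np.array([u[0]*p['fx']+p['cx'],u[1]*p['fy']+p['cy']])
def save(p,n): cv2.imwrite('pics/'+n,p['img'][:,:,::-1])
E
python3 - <<'E'
from h import *
np.set_printoptions(precision=1,suppress=True)
for n in ("scene","top"):
    p=viewer.grab_frame(n); save(p,n+'0.png')
    print(n,{k:p[k] for k in p if k!='img'})
    for t,z in (("spinner",0),("catch_bar",36),("pack",0),("button_press",34),("pack_nose",17),("dock",0),("dock_floor",6),("glue_bottle",0),("bead_jar",0),("snips",0)):
        print(t,[(round(d['score'],2),np.round(d['location']),at_z(p,d['location'],z)) for d in viewer.pinpoint(t,p)[:3]])
print(sensors.state(), env.finger_overhang)
E
```

```text
scene {'fx': 399.46533676800715, 'fy': 399.46533676800715, 'cx': 254.6602971750202, 'cy': 193.07981174122838, 'k1': 0.0026261868504630853, 'position': array([1287.2,  400.2,  947.6]), 'attitude': array([-136.9,   -0.7,  120.1]), 'shot': 1}
spinner [(0.73, array([374., 298.]), array([678.7, 424.2,   0. ])), (0.58, array([309., 234.]), array([576.5, 190. ,   0. ]))]
catch_bar [(0.68, array([314., 213.]), array([522.6, 176.2,  36. ]))]
pack [(0.78, array([359., 197.]), array([357.1, 263.5,   0. ])), (0.68, array([256., 201.]), array([542.4, -10.8,   0. ])), (0.66, array([310., 213.]), array([502.1, 157.4,   0. ]))]
button_press [(0.97, array([360., 193.]), array([372.3, 265.4,  34. ])), (0.88, array([263., 200.]), array([557. ,  18.7,  34. ])), (0.65, array([314., 205.]), array([493.1, 163.8,  34. ]))]
pack_nose [(0.93, array([249., 192.]), array([531.9, -44.1,  17. ]))]
dock [(0.71, array([193., 191.]), array([ 610.3, -208.8,    0. ]))]
dock_floor [(0.78, array([193., 191.]), array([ 612.9, -207.4,    6. ]))]
glue_bottle []
bead_jar [(0.51, array([398., 219.]), array([382.2, 400.4,   0
[... 1120 characters left out ...]
y([ 614.5, -190.9,    6. ]))]
glue_bottle [(0.62, array([203., 197.]), array([511.2, 168.9,   0. ])), (0.58, array([258., 126.]), array([743.5,  -2.8,   0. ]))]
bead_jar [(0.69, array([135., 241.]), array([370.7, 380.3,   0. ]))]
snips [(0.67, array([254., 236.]), array([391.7,   6. ,   0. ]))]
{'time_s': 1.1, 'qpos': array([-70.8,  18.3,  89.6,  -0. ,  72. ,  -1.1]), 'qvel': array([ 0. , -0.1,  0. ,  0. , -0.1, -0. ]), 'effort': array([ -0. , -41.2, -23.2,   0.1,   0. ,   0. ]), 'ee_pos': array([ 199.7, -539.2,  228. ]), 'ee_rot': array([180. ,   0. ,  20.3]), 'force': array([ 0. , -0.4,  0.5]), 'torque': array([-0., -0., -0.]), 'gripper_force': 0.0, 'gripper_width': 91.19438336481709} 14.0
```

```bash
python3 - <<'E'
import cv2
a=cv2.imread('pics/scene0.png');b=cv2.imread('pics/top0.png')
cv2.imwrite('pics/a1.png',cv2.resize(a[130:340,150:430],(800,600),interpolation=cv2.INTER_CUBIC))
cv2.imwrite('pics/b1.png',cv2.resize(b[90:300,110:390],(800,600),interpolation=cv2.INTER_CUBIC))
E
```

```text
(no output)
```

View pics/a1.png

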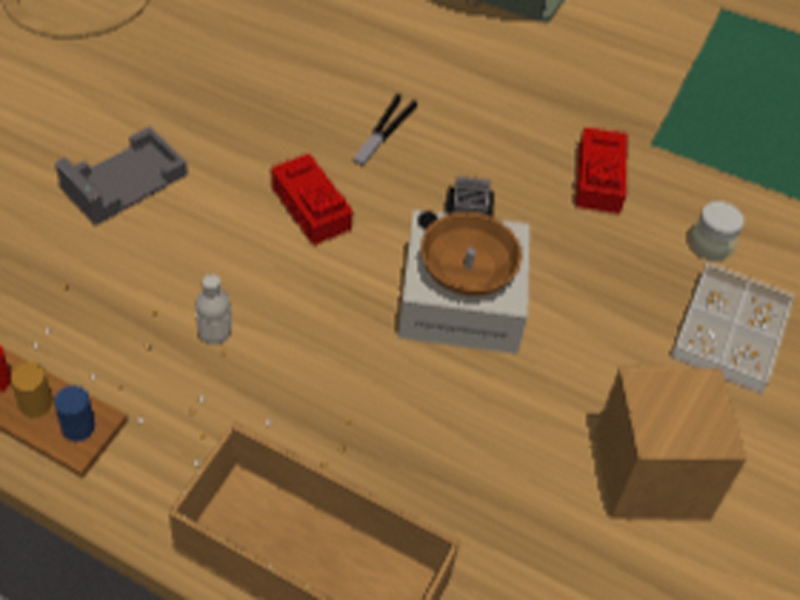

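View pics/b1.png

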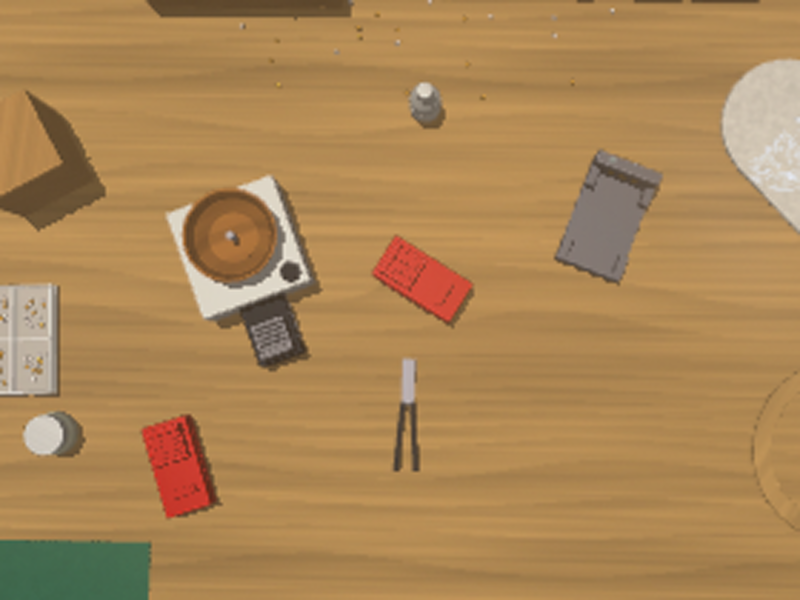

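The pack meant is the black one, clipped into the white spinner's front: scene (314,198), top (206,205). The packs at scene (259,200)/(360,190) and top (258,188)/(172,253) are red, so they are decoys. The dock is at top (322,167), with its block at the upper right. I'm moving over the dock for a closer look.

Request:
step_arm --plan '[2.64,-1.36,-0.81,0,0,0,2.64,-1.36,-0.81,0,0,0,2.64,-1.36,-0.81,0,0,0,2.64,-1.36,-0.81,0,0,0,2.64,-1.36,-0.81,0,0,0]' --hand 0

```text
time_s: 1.52
ee_pos: [300.6, -428.5, 268.9]
ee_rot: [180.0, -0.0, 20.3]
force: [-0.0, -0.4, -0.5]
gripper_width: 60.9
gripper_force: 0.0
```

Request:
step_arm --plan '[2.64,-1.36,-0.81,0,0,0,2.64,-1.36,-0.81,0,0,0,2.64,-1.36,-0.81,0,0,0,2.64,-1.36,-0.81,0,0,0,2.64,-1.36,-0.81,0,0,0]'

```text
time_s: 1.93
ee_pos: [400.8, -318.7, 309.5]
ee_rot: [180.0, -0.0, 20.3]
force: [0.5, -0.1, 0.8]
gripper_width: 27.7
gripper_force: 0.0
```

Request:
step_arm --plan '[2.64,-1.36,-0.81,0,0,0,2.64,-1.36,-0.81,0,0,0,2.64,-1.36,-0.81,0,0,0,2.64,-1.36,-0.81,0,0,0,2.64,-1.36,-0.81,0,0,0]'

```text
time_s: 2.35
ee_pos: [501.0, -209.1, 350.0]
ee_rot: [180.0, -0.0, 20.3]
force: [0.1, 0.7, 0.3]
gripper_width: 0.3
gripper_force: 0.0
```

```bash
python3 - <<'E'
from h import *
np.set_printoptions(precision=1,suppress=True)
p=viewer.grab_frame("wrist"); save(p,'w1.png'); s=sensors.state()
print(s['ee_pos'],s['ee_rot'],p['position'],p['attitude'],[p[k] for k in('fx','cx','cy','k1')])
for t,z in (("dock",0),("dock_floor",6)):
    print(t,[(round(d['score'],2),np.round(d['location']),at_z(p,d['location'],z)) for d in viewer.pinpoint(t,p)[:3]])
E
```

```text
[ 505.  -205.5  351.3] [-180.    -0.4   20.5] [ 561.4 -186.6  506.4] [166.4   0.  -69.6] [333.8368992213867, 254.95721354917526, 198.01310282594451, -0.022306799196999454]
dock [(0.92, array([280.,  92.]), array([ 607.9, -208.4,    0. ]))]
dock_floor [(0.84, array([279.,  92.]), array([ 606.9, -206. ,    6. ]))]
```

View pics/w1.png

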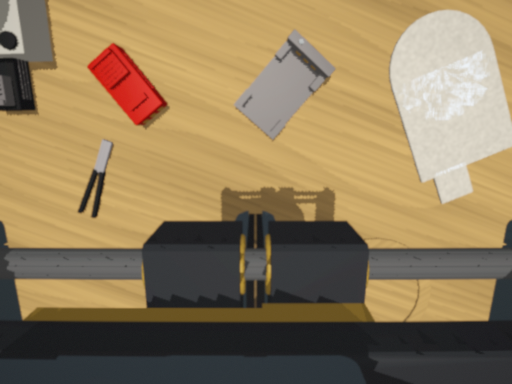

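The dock shows at (283,85), with its block towards the upper right. The red decoy is at (127,85) and the spinner's corner is at the upper left. I'm moving beside the black pack and turning to yaw 110.

Request:
step_arm --plan '[0.62,-1.66,0,0,0,-0.104,0.79,-1.58,0,0,0,-0.104,0.95,-1.49,0,0,0,-0.104,1.1,-1.39,0,0,0,-0.104,1.24,-1.26,0,0,0,-0.104]'

```text
time_s: 2.92
ee_pos: [499.7, -122.1, 349.1]
ee_rot: [-180.0, 0.1, 50.3]
force: [-0.1, -0.1, 0.2]
gripper_width: 0.5
gripper_force: 0.0
```

Request:
step_arm --plan '[1.36,-1.13,0,0,0,-0.104,1.47,-0.98,0,0,0,-0.104,1.57,-0.82,0,0,0,-0.104,1.65,-0.65,0,0,0,-0.104,1.7,-0.48,0,0,0,-0.104]'

```text
time_s: 3.33
ee_pos: [500.3, -33.7, 349.1]
ee_rot: [-180.0, 0.0, 80.1]
force: [0.2, -0.5, -0.0]
gripper_width: 0.2
gripper_force: 0.0
```

Request:
step_arm --plan '[1.74,-0.29,0,0,0,-0.104,1.77,-0.11,0,0,0,-0.104,1.77,0.07,0,0,0,-0.104,1.75,0.26,0,0,0,-0.104,1.71,0.44,0,0,0,-0.104]'

```text
time_s: 3.75
ee_pos: [501.4, 54.6, 349.1]
ee_rot: [-179.9, 0.0, 109.9]
force: [-0.2, -0.6, -0.0]
gripper_width: 0.1
gripper_force: 0.0
```

```bash
python3 - <<'E'
from h import *
import pickle
np.set_printoptions(precision=1,suppress=True)
p=viewer.grab_frame("wrist"); p=viewer.grab_frame("wrist"); save(p,'w2.png'); s=sensors.state()
t=viewer.grab_frame("top")
pickle.dump((p,t),open('w2.pkl','wb'))
print(s['ee_pos'],s['ee_rot'],p['position'],p['attitude'])
for n,z in (("spinner",0),("pack",0),("catch_bar",36),("button_press",34),("release_button",34),("dock_floor",6)):
    print(n,[(round(d['score'],2),np.round(d['location']),at_z(p,d['location'],z)) for d in viewer.pinpoint(n,p)[:3]])
cv2.imwrite('pics/w2c.png',cv2.resize(p['img'][:200,100:420,::-1],(800,500),interpolation=cv2.INTER_CUBIC))
E
```

```text
[501.5  55.7 349. ] [-180.    -0.   109.8] [477.9 118.1 505.6] [166.7   0.1  20.3]
spinner [(0.61, array([333.,  91.]), array([570.2, 194.3,   0. ]))]
pack [(0.59, array([266., 208.]), array([541.7,  -3.7,   0. ])), (0.58, array([276.,  91.]), array([492.2, 165.3,   0. ])), (0.4, array([294.,  88.]), array([515.2, 179.2,  -0. ]))]
catch_bar [(0.72, array([296.,  86.]), array([513.9, 178.1,  36. ]))]
button_press [(0.78, array([276., 206.]), array([548.5,  12.1,  34. ])), (0.72, array([263.,  93.]), array([475.2, 153.9,  34. ])), (0.44, array([332.,  92.]), array([562.7, 187.6,  34. ]))]
release_button [(0.58, array([267., 213.]), array([540.8,  -2.5,  34. ])), (0.57, array([280.,  92.]), array([496.8, 162.4,  34. ]))]
dock_floor []
```

View pics/w2c.png

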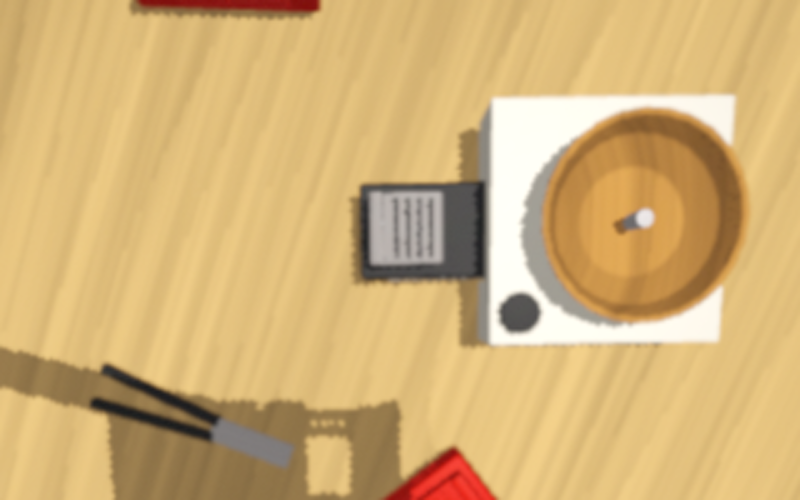

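The crop confirms it: the black pack sticks out of the white spinner's front, button at crop (405,230), tail edge at crop x≈361. Nothing red is involved. I'm fitting the poses now.

```bash
python3 - <<'E'
from h import *
import pickle
from scipy.optimize import minimize
np.set_printoptions(precision=1,suppress=True)
w,t=pickle.load(open('w2.pkl','rb'))
c=lambda x,y:(100+x*.4,y*.4)
P=[at_z(w,c(*q),62) for q in ((490,98),(488,345),(735,95),(720,342))]
print('spinner top corners',np.array(P)); 
ang=lambda a,b:np.degrees(np.arctan2(b[1]-a[1],b[0]-a[0]))
print('yaws',ang(P[0],P[2]),ang(P[1],P[3]),ang(P[1],P[0])-90)
Q=[at_z(w,c(*q),34) for q in ((362,186),(361,279),(484,182),(484,277))]
print('pack top corners',np.array(Q),'yaws',ang(Q[0],Q[2]),ang(Q[1],Q[3]),ang(Q[1],Q[0])-90)
def box(x0,x1,y0,y1,z0,z1): return np.array([(x,y,z) for x in(x0,x1) for y in(y0,y1) for z in(z0,z1)],float)
def sil(p,boxes,X,S=4):
    m=np.zeros((384*S,512*S),np.uint8); r=R.from_euler('z',X[2],degrees=True).as_matrix()
    for b in boxes:
        pts=np.array([proj(p,r@v+[X[0],X[1],0]) for v in b])
        cv2.fillConvexPoly(m,cv2.convexHull(((pts+.5)*S).astype(np.int32)),1)
    return cv2.resize(m,(512,384),interpolation=cv2.INTER_AREA) if S==1 else cv2.resize(m.astype(np.float32),(512,384),interpolation=cv2.INTER_AREA)
dock=[box(-62,62,-37,37,0,6),box(52,62,-37,37,0,42),box(-62,-52,-37,37,0,12)]+[box(a,b,e,f,0,22) for a,b in((30,52),(-52,-30)) for e,f in((27,37),(-37,-27))]
def fit(p,img,boxes,x0,mask,roi):
    f=lambda X:np.abs(sil(p,boxes,X)-mask)[roi].sum()
    r=minimize(f,x0,method='Nelder-Mead',options=dict(initial_simplex=[x0]+[np.array(x0)+d for d in np.diag([6,6,4])],xatol=.1))
    return r.x,r.fun,mask[roi].sum()
w1=cv2.imread('pics/w1.png')
import types
p1=dict(w); p1.update(position=np.array([561.4,-186.6,506.4]),attitude=np.array([166.4,0,-69.6]))
for nm,p,bgr,roi in (('wrist',p1,w1,np.s_[20:150,220:350]),('top',t,t['img'][:,:,::-1],np.s_[130:205,290:350])):
    hsv=cv2.cvtColor(np.ascontiguousarray(bgr),cv2.COLOR_BGR2HSV)
    m=(hsv[:,:,1]<70).astype(np.float32)
    print(nm,fit(p,bgr,dock,[609,-208,-20],m,roi))
E
```

```text
spinner top corners [[491.6 225.5  62. ]
 [535.4 113.4  62. ]
 [604.6 269.5  62. ]
 [649.2 157.4  62. ]]
yaws 21.24840744566611 21.147824442340486 21.317674819177597
pack top corners [[444.5 167.7  34. ]
 [460.5 122.1  34. ]
 [505.  192.3  34. ]
 [523.3 146.5  34. ]] yaws 22.110583107521176 21.225414640702905 19.268460875929634
wrist (array([ 612.2, -207.7,  -20.6]), np.float64(152.875), np.float32(5063.0))
top (array([ 615.8, -206.5,  -20.4]), np.float64(90.8125), np.float32(919.0))
```

Request:
step_arm --plan '[1.28,0.16,3.1,0,0,-0.024,1.28,0.16,3.1,0,0,0,1.28,0.16,3.1,0,0,0,1.28,0.16,3.1,0,0,0,1.28,0.16,3.1,0,0,0]'

```text
time_s: 4.62
ee_pos: [486.6, 117.6, 193.3]
ee_rot: [180.0, 0.0, 111.0]
force: [1.2, 0.5, 0.3]
gripper_width: 0.3
gripper_force: 0.0
```

Request:
step_arm --plan '[1.28,0.16,3.1,0,0,0,1.28,0.16,3.1,0,0,0,1.28,0.16,3.1,0,0,0,0,0,0,0,0,0,0,0,0,0,0,0]'

```text
time_s: 5.03
ee_pos: [476.7, 154.8, 100.6]
ee_rot: [-179.8, 0.0, 111.1]
force: [0.6, -0.0, 0.2]
gripper_width: 0.8
gripper_force: 0.0
```

```bash
python3 - <<'E'
from h import *
np.set_printoptions(precision=2,suppress=True)
s=sensors.state(); e=s['ee_pos']; yaw=s['ee_rot'][2]
d=np.array([478.9,156.0])-e[:2]; a=np.radians(yaw)
print(e,s['ee_rot'],s['force'],'tool dx,dy',d@[np.cos(a),np.sin(a)],d@[np.sin(a),-np.cos(a)])
E
```

```text
[476.7  154.83 100.6 ] [-179.81    0.01  111.12] [ 0.62 -0.05  0.25] tool dx,dy 0.3010764067348695 2.4718683537825497
```

Request:
step_arm --plan '[0.03,0.24,1.5,0,0,0,0,0,1.3,0,0,0,0,0,0.1,0,0,0,0,0,0.1,0,0,0,0,0,0.1,0,0,0]'

```text
time_s: 5.45
ee_pos: [481.0, 156.2, 72.1]
ee_rot: [179.8, 0.0, 111.0]
force: [0.6, -0.2, 0.7]
gripper_width: 0.4
gripper_force: 0.0
```

Request:
step_arm --plan '[0,0,0.1,0,0,0,0,0,0.1,0,0,0,0,0,0.1,0,0,0]'

```text
time_s: 5.7
ee_pos: [479.9, 156.4, 68.0]
ee_rot: [179.9, 0.0, 111.1]
force: [-0.1, -0.3, 0.1]
gripper_width: 0.3
gripper_force: 0.0
```

Request:
step_arm --plan '[0,0,0.1,0,0,0,0,0,0.1,0,0,0,0,0,0.1,0,0,0]'

```text
time_s: 5.95
ee_pos: [479.6, 156.4, 64.5]
ee_rot: [180.0, 0.0, 111.1]
force: [-0.3, -0.1, 2.4]
gripper_width: 0.6
gripper_force: 1.1
```

Request:
step_arm --plan '[0,0,0.1,0,0,0,0,0,0.1,0,0,0,0,0,0.1,0,0,0]'

```text
time_s: 6.2
ee_pos: [479.6, 156.4, 61.5]
ee_rot: [180.0, 0.0, 111.1]
force: [-1.6, -0.9, 4.3]
gripper_width: 0.3
gripper_force: 1.9
```

Request:
step_arm --plan '[0,0,0.1,0,0,0,0,0,0.1,0,0,0,0,0,0.1,0,0,0]'

```text
time_s: 6.45
ee_pos: [479.6, 156.4, 58.5]
ee_rot: [180.0, 0.0, 111.1]
force: [-1.8, -0.3, 5.7]
gripper_width: 0.0
gripper_force: 2.7
```

Request:
step_arm --plan '[0,0,0.05,0,0,0,0,0,0.05,0,0,0]'

```text
time_s: 6.62
ee_pos: [479.5, 156.4, 57.8]
ee_rot: [-180.0, 0.0, 111.1]
force: [-3.4, -1.2, 11.9]
gripper_width: 0.3
gripper_force: 5.7
```

Request:
step_arm --plan '[0,0,-0.02,0,0,0,0,0,0,0,0,0]'

```text
time_s: 6.78
ee_pos: [479.6, 156.4, 57.9]
ee_rot: [180.0, 0.0, 111.1]
force: [-0.8, 0.0, 6.5]
gripper_width: 0.2
gripper_force: 3.1
```

Request:
step_arm --plan '[0,0,0.01,0,0,0,0,-0.05,0,0,0,0,0,-0.1,0,0,0,0,0,-0.1,0,0,0,0]'

```text
time_s: 7.12
ee_pos: [479.4, 156.3, 58.4]
ee_rot: [179.7, 0.0, 111.1]
force: [2.8, 1.3, 4.6]
gripper_width: 0.5
gripper_force: 2.7
```

Request:
step_arm --plan '[0,0,0.03,0,0,0,0,0,0,0,0,0]'

```text
time_s: 7.28
ee_pos: [479.4, 156.3, 58.1]
ee_rot: [179.7, 0.0, 111.1]
force: [1.8, 1.5, 5.6]
gripper_width: 0.8
gripper_force: 2.8
```

Request:
step_arm --plan '[0,-0.1,0.02,0,0,0,0,-0.1,0,0,0,0]'

```text
time_s: 7.45
ee_pos: [478.6, 155.9, 58.2]
ee_rot: [179.5, 0.0, 111.1]
force: [4.6, 2.1, 6.1]
gripper_width: 0.4
gripper_force: 2.7
```

```bash
python3 - <<'E'
from h import *
np.set_printoptions(precision=3,suppress=True)
s=sensors.state(); print(s)
E
```

```text
{'time_s': 7.45, 'qpos': array([ 16.727,  21.86 , 112.532,   0.02 ,  45.149,  -4.362]), 'qvel': array([-0.146, -1.073,  1.464, -0.211, -0.702, -0.094]), 'effort': array([ -0.212, -34.854, -12.81 ,  -0.076,   1.28 ,   0.001]), 'ee_pos': array([478.647, 155.937,  58.174]), 'ee_rot': array([179.541,   0.021, 111.074]), 'force': array([4.648, 2.116, 6.129]), 'torque': array([ 0.295, -0.738, -0.014]), 'gripper_force': 2.7267666533589363, 'gripper_width': 0.3812360683287158}
```

Request:
step_arm --plan '[0,-0.1,0.03,0,0,0,0,-0.1,0.02,0,0,0]'

```text
time_s: 7.62
ee_pos: [477.0, 155.2, 57.8]
ee_rot: [179.5, 0.0, 111.1]
force: [3.6, 0.9, 7.0]
gripper_width: 0.4
gripper_force: 3.3
```

Request:
step_arm --plan '[0,-0.15,0.02,0,0,0,0,-0.15,0.01,0,0,0,0,-0.15,0,0,0,0]'

```text
time_s: 7.87
ee_pos: [473.3, 153.7, 57.8]
ee_rot: [179.4, 0.0, 111.1]
force: [3.6, 1.1, 6.6]
gripper_width: 0.1
gripper_force: 3.1
```

```bash
python3 - <<'E'
from h import *
import pickle
t0=pickle.load(open('w2.pkl','rb'))[1]
p=viewer.grab_frame("wrist"); t=viewer.grab_frame("top");s=viewer.grab_frame("scene")
S=lambda q,n:cv2.resize(q['img'][n],(400,300),interpolation=cv2.INTER_CUBIC)
im=np.vstack([np.hstack([S(t0,np.s_[160:235,160:260]),S(t,np.s_[160:235,160:260])]),np.hstack([S(p,np.s_[100:340,100:420]),S(s,np.s_[150:225,280:380])])])
cv2.imwrite('pics/chk1.png',im[:,:,::-1])
print(sensors.state()['force'])
E
```

```text
[2.50962536 0.64516894 7.04800922]
```

View pics/chk1.png

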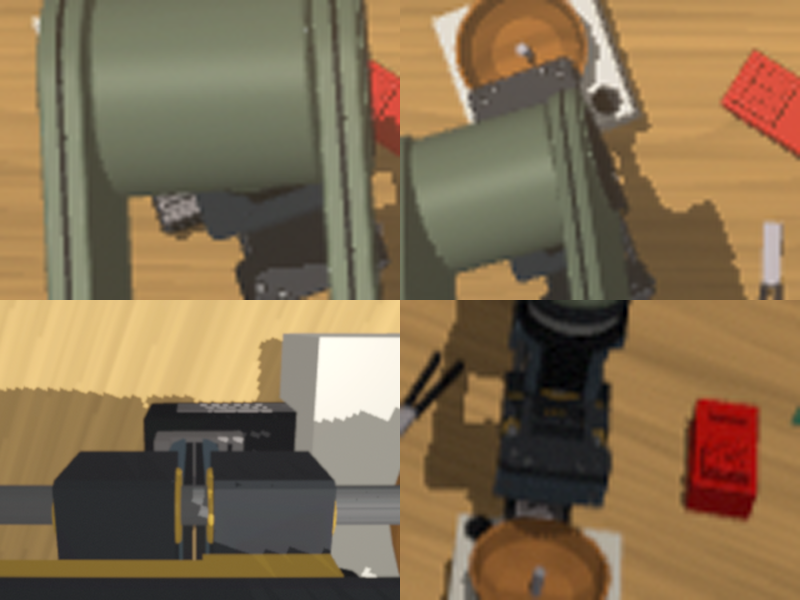

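Wrist view (bottom left): the fingertips are on the button at about (198,440), the pack tail is at column 145, and the spinner front is at about 285. Top and scene views are blocked by the arm. I'm checking whether the pack has moved.

```bash
python3 - <<'E'
from h import *
p=viewer.grab_frame("wrist"); u=np.array([np.cos(np.radians(21.2)),np.sin(np.radians(21.2))]); v=np.array([-u[1],u[0]])
for m in (0,3,6,9):
    o=np.array([497.5,163.2])-m*u
    for n,q in (('tail',o-50*u+25*v),):
        a=proj(p,[*q,34]); print(m,n,a.round(1),'panel',((a-[100,100])*1.25+[0,300]).round())
q=np.array([570.2,191.4])-60*u
for y in (60,30):
  a=proj(p,[*(q+y*v),62]);print('spinner front',((a-[100,100])*1.25+[0,300]).round())
s=sensors.state();print(s['ee_pos'],s['force'])
E
```

```text
0 tail [213.9 193.2] panel [142. 417.]
3 tail [208.5 193.2] panel [136. 417.]
6 tail [203.1 193.2] panel [129. 417.]
9 tail [197.6 193.2] panel [122. 417.]
spinner front [320. 338.]
spinner front [315. 419.]
[472.97904252 153.56438815  57.70449599] [3.6319011  1.96166859 7.81748659]
```

The pack hasn't moved: its tail is at column 146 against a predicted 142 for no motion. The fingertips have slid along the flat towards the lip, so I'll keep going until they bear on it.

Request:
step_arm --plan '[0,-0.1,0,0,0,0,0,-0.1,0,0,0,0]'

```text
time_s: 8.23
ee_pos: [471.5, 153.0, 57.7]
ee_rot: [179.4, 0.0, 111.1]
force: [4.4, 1.3, 6.1]
gripper_width: 0.5
gripper_force: 3.4
```

Request:
step_arm --plan '[0,-0.1,0.01,0,0,0,0,-0.1,0,0,0,0]'

```text
time_s: 8.4
ee_pos: [469.9, 152.4, 57.7]
ee_rot: [179.4, 0.0, 111.1]
force: [4.2, 1.6, 6.2]
gripper_width: 0.3
gripper_force: 3.6
```

Request:
step_arm --plan '[0,-0.1,0.01,0,0,0,0,-0.1,0,0,0,0]'

```text
time_s: 8.57
ee_pos: [468.2, 151.7, 57.7]
ee_rot: [179.4, 0.0, 111.1]
force: [4.6, 2.1, 6.5]
gripper_width: 0.4
gripper_force: 3.7
```

Request:
step_arm --plan '[0,-0.1,0.01,0,0,0,0,-0.1,0,0,0,0]'

```text
time_s: 8.73
ee_pos: [466.5, 151.0, 57.7]
ee_rot: [179.4, 0.0, 111.1]
force: [5.0, 1.8, 7.9]
gripper_width: 0.5
gripper_force: 3.9
```

```bash
python3 - <<'E'
from h import *
p=viewer.grab_frame("wrist"); u=np.array([np.cos(np.radians(21.2)),np.sin(np.radians(21.2))]); v=np.array([-u[1],u[0]])
im=cv2.resize(p['img'][150:270,180:340],(800,600),interpolation=cv2.INTER_CUBIC)
for m,c in ((0,(0,255,0)),(10,(255,0,0))):
    a=proj(p,[*(np.array([497.5,163.2])-m*u-50*u+25*v),34]); b=proj(p,[*(np.array([497.5,163.2])-m*u-50*u),34])
    f=lambda a:tuple(int(k) for k in ((a-[180,150])*5)); cv2.line(im,f(a),f(b),c,1)
cv2.imwrite('pics/chk2.png',im[:,:,::-1]); s=sensors.state();print(s['ee_pos'],s['force'])
E
```

```text
[466.22856441 150.91925084  57.67491272] [4.59431233 2.14194828 7.27709645]
```

View pics/chk2.png

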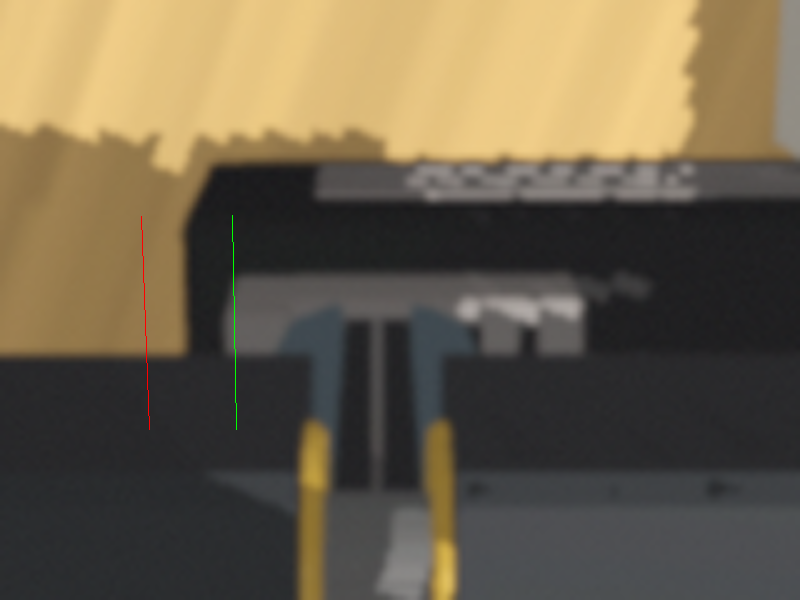

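The tail has moved left, from about 248 to about 205 in this crop, so the pack now follows the fingertips with the catch free and forces low. I'll keep drawing it out.

Request:
step_arm --plan '[0,-0.15,0.01,0,0,0,0,-0.15,0,0,0,0,0,-0.15,0,0,0,0,0,-0.15,0,0,0,0]'

```text
time_s: 9.12
ee_pos: [461.1, 148.9, 57.7]
ee_rot: [179.3, 0.0, 111.1]
force: [4.8, 1.5, 7.4]
gripper_width: 0.5
gripper_force: 4.1
```

Request:
step_arm --plan '[0,-0.15,0,0,0,0,0,-0.15,0,0,0,0,0,-0.15,0,0,0,0,0,-0.15,0,0,0,0]'

```text
time_s: 9.45
ee_pos: [455.5, 146.8, 57.7]
ee_rot: [179.3, 0.0, 111.1]
force: [5.2, 2.1, 7.9]
gripper_width: 0.3
gripper_force: 4.2
```

Request:
step_arm --plan '[0,-0.2,0,0,0,0,0,-0.2,0,0,0,0,0,-0.2,0,0,0,0,0,-0.2,0,0,0,0,0,-0.2,0,0,0,0]'

```text
time_s: 9.87
ee_pos: [446.2, 143.2, 57.7]
ee_rot: [179.3, 0.0, 111.1]
force: [5.2, 2.3, 7.5]
gripper_width: 0.4
gripper_force: 4.2
```

Request:
step_arm --plan '[0,-0.2,0,0,0,0,0,-0.2,0,0,0,0,0,-0.2,0,0,0,0,0,-0.2,0,0,0,0,0,-0.2,0,0,0,0]'

```text
time_s: 10.28
ee_pos: [436.9, 139.6, 57.7]
ee_rot: [179.3, 0.0, 111.1]
force: [5.6, 2.1, 7.5]
gripper_width: 0.9
gripper_force: 4.2
```

Request:
step_arm --plan '[0,-0.2,0,0,0,0,0,-0.2,0,0,0,0,0,-0.2,0,0,0,0,0,-0.2,0,0,0,0,0,-0.2,0,0,0,0]'

```text
time_s: 10.7
ee_pos: [427.7, 136.0, 57.7]
ee_rot: [179.3, 0.1, 111.1]
force: [4.4, 1.5, 7.2]
gripper_width: 0.7
gripper_force: 4.3
```

```bash
python3 - <<'E'
from h import *
p=viewer.grab_frame("wrist"); save(p,'chk3.png'); s=sensors.state();print(s['ee_pos'],s['force'])
E
```

```text
[427.24822155 135.8031587   57.62954128] [4.79414557 1.39788003 8.43943203]
```

View pics/chk3.png

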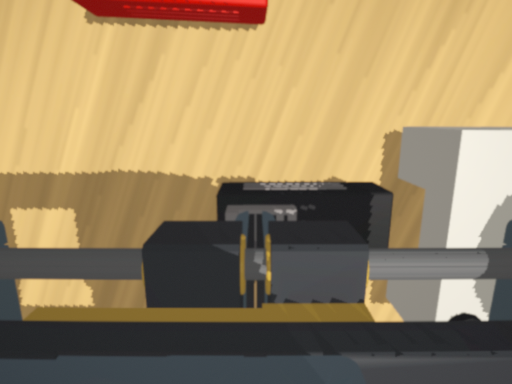

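The pack is out: nose at column 388, clear of the spinner front (about 402 to 422). I'll draw it a little further, then lift off.

Request:
step_arm --plan '[0,-0.2,0,0,0,0,0,-0.2,0,0,0,0,0,-0.2,0,0,0,0,0,-0.2,0,0,0,0,0,-0.2,0,0,0,0]'

```text
time_s: 11.17
ee_pos: [418.4, 132.4, 57.6]
ee_rot: [179.3, 0.1, 111.1]
force: [5.4, 1.3, 7.2]
gripper_width: 0.6
gripper_force: 4.4
```

Request:
step_arm --plan '[0,0,0,0,0,0,0,0.1,-0.3,0,0,0,0,0,-0.5,0,0,0,0,0,-1,0,0,0,-1.5,0,-3,0,0,0]'

```text
time_s: 11.58
ee_pos: [415.7, 117.3, 101.2]
ee_rot: [-179.4, -0.1, 111.2]
force: [0.6, -0.6, -1.1]
gripper_width: 0.1
gripper_force: 0.0
```

Request:
step_arm --plan '[-3,0,-3.5,0,0,0,-3,0,-3.5,0,0,0,-3,0,-3.5,0,0,0,0,0,0,0,0,0]' --hand 8.0

```text
time_s: 11.92
ee_pos: [453.2, 38.3, 204.1]
ee_rot: [179.4, 0.3, 110.9]
force: [0.6, 0.4, 0.9]
gripper_width: 24.2
gripper_force: 0.0
```

```bash
python3 - <<'E'
from h import *
import pickle
np.set_printoptions(precision=1,suppress=True)
p=viewer.grab_frame("wrist"); p=viewer.grab_frame("wrist");t=viewer.grab_frame("top"); s=sensors.state()
pickle.dump((p,t),open('w3.pkl','wb'))
print(s['ee_pos'],s['ee_rot'],s['force'])
for n,z in (("pack",0),("pack_grip",10),("button_press",34),("pack_nose",17)):
    print(n,[(round(d['score'],2),np.round(d['location']),at_z(p,d['location'],z)) for d in viewer.pinpoint(n,p)[:3]])
cv2.imwrite('pics/w3.png',cv2.resize(p['img'][0:240,100:420,::-1],(800,600),interpolation=cv2.INTER_CUBIC))
E
```

```text
[447.7  41.2 197.9] [-179.9   -0.1  111. ] [-0.5  0.2  0.2]
pack [(0.81, array([314., 242.]), array([538.7,  -3.6,   0. ])), (0.75, array([282.,  87.]), array([441.5, 139.3,   0. ]))]
pack_grip [(0.9, array([285.,  84.]), array([443.4, 141.8,  10. ]))]
button_press [(0.6, array([263.,  81.]), array([422. , 134.4,  34. ]))]
pack_nose [(0.59, array([283.,  87.]), array([442.3, 138.2,  17. ])), (0.58, array([336.,  77.]), array([486.5, 164.5,  17. ])), (0.5, array([285.,  79.]), array([440.9, 145.4,  17. ]))]
```

View pics/w3.png

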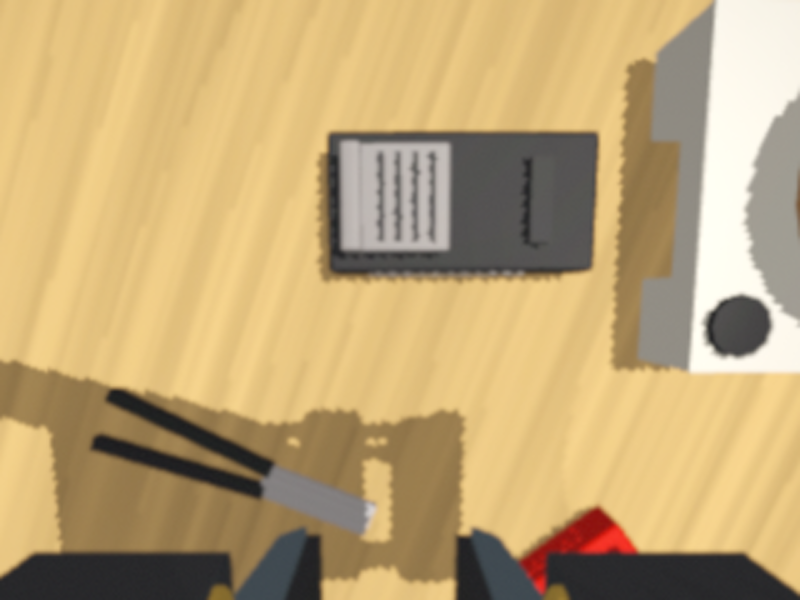

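The free pack lies at crop (463,200), tail left at 331, nose at 595, about 20 mm clear of the socket.

```bash
python3 - <<'E'
from h import *
import pickle
np.set_printoptions(precision=1,suppress=True)
p,t=pickle.load(open('w3.pkl','rb'))
Q=np.array([at_z(p,(100+x*.4,y*.4),34) for x,y in ((331,134),(332,270),(597,134),(592,268))])
ang=lambda a,b:np.degrees(np.arctan2(b[1]-a[1],b[0]-a[0]))
print(Q,ang(Q[0],Q[2]),ang(Q[1],Q[3]),ang(Q[1],Q[0])-90)
c=Q.mean(0); print('centre',c,'len',np.linalg.norm(Q[0]-Q[2]),'wid',np.linalg.norm(Q[0]-Q[1]))
u=np.array([np.cos(np.radians(21.2)),np.sin(np.radians(21.2))]); print('grip',c[:2]+3*u)
s=sensors.state(); print(s['ee_pos'],s['ee_rot'],s['qpos'],s['gripper_width'])
E
```

```text
[[387.7 146.4  34. ]
 [404.5 101.6  34. ]
 [477.8 181.1  34. ]
 [495.4 137.3  34. ]] 21.08695297568352 21.439096136572715 20.54518216073005
centre [441.3 141.6  34. ] len 96.58166370064421 wid 47.79658727873992
grip [444.1 142.7]
[447.6  41.9 197.3] [-179.8   -0.1  111.2] [  3.9   8.5 107.7   0.   64.  -17.3] 51.985480916548454
```

Request:
step_arm --plan '[0.63,0.22,0.6,0,0,0.105,0.65,0.15,0.6,0,0,0.105,0.67,0.09,0.6,0,0,0.105,0.67,0.01,0.6,0,0,0.105,0.67,-0.06,0.6,0,0,0.105]'

```text
time_s: 12.68
ee_pos: [446.9, 75.7, 167.5]
ee_rot: [-179.9, 0.0, 80.8]
force: [-1.0, -1.0, 0.6]
gripper_width: 79.7
gripper_force: 0.0
```

Request:
step_arm --plan '[0.66,-0.13,0.6,0,0,0.105,0.64,-0.19,0.6,0,0,0.105,0.62,-0.26,0.6,0,0,0.105,0.59,-0.32,0.6,0,0,0.105,0.55,-0.38,0.6,0,0,0.105]'

```text
time_s: 13.1
ee_pos: [445.8, 109.2, 137.5]
ee_rot: [-179.9, 0.1, 50.7]
force: [0.1, 0.2, -0.4]
gripper_width: 80.0
gripper_force: 0.0
```

Request:
step_arm --plan '[0.51,-0.44,0.6,0,0,0.105,0.46,-0.49,0.6,0,0,0.105,0.41,-0.54,0.6,0,0,0.105,0.35,-0.58,0.6,0,0,0.105,0.29,-0.61,0.6,0,0,0.105]'

```text
time_s: 13.52
ee_pos: [444.8, 142.9, 107.5]
ee_rot: [-180.0, 0.1, 20.6]
force: [0.2, -0.3, -0.8]
gripper_width: 79.9
gripper_force: 0.0
```

```bash
cat >> h.py <<'E'
def togo(x,y,yaw=None):
    s=sensors.state(); e=np.array(s['ee_pos']); a=np.radians(s['ee_rot'][2]); d=np.array([x,y])-e[:2]
    print('ee',e.round(1),np.round(s['ee_rot'],1),'F',np.round(s['force'],1),'w',round(s['gripper_width'],1),'tool cm',np.round([d@[np.cos(a),np.sin(a)]/10,d@[np.sin(a),-np.cos(a)]/10],2),'wz',None if yaw is None else round(-np.radians(yaw-s['ee_rot'][2]),3))
E
python3 -c "
from h import *
viewer.grab_frame('wrist');togo(444.1,142.7,21.2)"
```

```text
ee [444.2 143.5 106.6] [-179.9    0.2   20.5] F [-0.9  0.5 -0.9] w 80.2 tool cm [-0.04  0.07] wz -0.013
```

Request:
step_arm --plan '[-0.04,0.07,2.5,0,0,-0.013,0,0,2.5,0,0,0,0,0,2,0,0,0,0,0,1.2,0,0,0,0,0,0,0,0,0]'

```text
time_s: 13.98
ee_pos: [443.0, 140.8, 24.0]
ee_rot: [-180.0, 0.4, 21.8]
force: [-0.3, 0.1, 0.1]
gripper_width: 80.0
gripper_force: 0.0
```

Request:
step_arm --plan '[0,0,0,0,0,0,0,0,0,0,0,0,0,0,0,0,0,0,0,0,0,0,0,0,0,0,0,0,0,0]' --hand 4.5 --newtons 20

```text
time_s: 14.4
ee_pos: [446.1, 141.6, 27.5]
ee_rot: [-180.0, -0.1, 21.6]
force: [0.9, -1.2, 3.1]
gripper_width: 49.7
gripper_force: 20.3
```

Request:
step_arm --plan '[0,0,0,0,0,0,0,0,-0.5,0,0,0,0,0,-1.5,0,0,0,0,0,-2.5,0,0,0,0,0,-2,0,0,0]'

```text
time_s: 14.82
ee_pos: [445.2, 141.0, 92.6]
ee_rot: [180.0, 0.1, 21.6]
force: [1.8, 0.6, -1.8]
gripper_width: 49.8
gripper_force: 20.0
```

```bash
python3 - <<'E'
from h import *
import pickle
p=viewer.grab_frame('wrist');p=viewer.grab_frame('wrist');s=viewer.grab_frame('scene');pickle.dump((p,s),open('w4.pkl','wb'));togo(444.1,142.7,21.2)
print(sensors.state()['gripper_force'])
S=lambda q,n:cv2.resize(q['img'][n],(400,300),interpolation=cv2.INTER_CUBIC)
cv2.imwrite('pics/g1.png',np.hstack([S(p,np.s_[150:384,100:412]),S(s,np.s_[140:260,240:400])])[:,:,::-1])
E
```

```text
ee [446.5 141.4  92.8] [180.   -0.2  21.6] F [ 0.2  0.1 -2.3] w 50.2 tool cm [-0.17 -0.21] wz 0.007
19.99967336654663
```

View pics/g1.png

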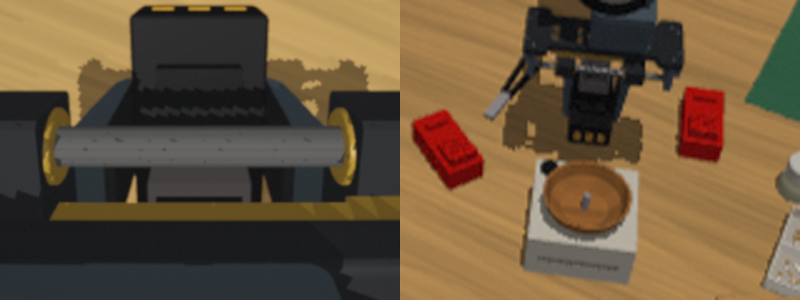

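Grasp holds: width 50 mm, contacts facing ahead at wrist panel (200,10). I'm working out the pack's place in the hand from the nose edge and the grip.

```bash
python3 - <<'E'
from h import *
import pickle
np.set_printoptions(precision=1,suppress=True)
p,s=pickle.load(open('w4.pkl','rb'))
print(p['img'][148:175,256].tolist())
e=np.array([446.5,141.4]);a=np.radians(21.6);X=np.array([np.cos(a),np.sin(a)]);Y=np.array([np.sin(a),-np.cos(a)])
for r in (158,160,162,164): 
    q=at_z(p,(256,r),99.3); d=q[:2]-e; print(r,q,d@X,d@Y)
print([at_z(p,(256,r),99.3-31)[:2]@X-e@X for r in(154,156,158)])
for n in ('pack_nose',): print([(d['score'],d['location']) for d in viewer.pinpoint(n,viewer.grab_frame('wrist'))])
E
```

```text
[[200, 166, 103], [200, 166, 104], [202, 168, 104], [202, 169, 104], [198, 165, 101], [177, 143, 82], [145, 111, 49], [155, 118, 41], [179, 138, 48], [166, 127, 44], [106, 79, 33], [39, 32, 22], [22, 22, 24], [27, 27, 27], [32, 30, 32], [37, 37, 37], [40, 39, 40], [46, 43, 45], [47, 45, 45], [47, 45, 47], [48, 46, 47], [47, 46, 46], [46, 46, 48], [46, 45, 46], [47, 46, 46], [47, 46, 47], [45, 45, 45]]
158 [490.9 158.4  99.3] 47.59413064555292 0.5125530359468238
160 [490.1 158.1  99.3] 46.67296673942486 0.5140615478916807
162 [489.2 157.8  99.3] 45.7493565622891 0.515574838656389
164 [488.4 157.4  99.3] 44.82328588000715 0.517092934398887
[np.float64(46.331939986922634), np.float64(45.230802364020974), np.float64(44.12675891197438)]
[(0.56, [256.1, 155.6])]
```

Request:
step_arm --plan '[0,0,-2,0,0,0,-0.59,3.08,-1.2,0,0,0.0735,-0.36,3.12,-1.2,0,0,0.0735,-0.13,3.14,-1.2,0,0,0.0735,0.1,3.14,-1.2,0,0,0.0735]' --newtons 25

```text
time_s: 15.48
ee_pos: [468.1, 16.7, 158.5]
ee_rot: [-180.0, 0.2, 4.6]
force: [0.4, 0.0, -2.6]
gripper_width: 50.1
gripper_force: 25.0
```

Request:
step_arm --plan '[0.32,3.12,-1.2,0,0,0.0735,0.55,3.09,-1.2,0,0,0.0735,0.78,3.04,-1.2,0,0,0.0735,1.0,2.98,-1.2,0,0,0.0735,1.21,2.89,-1.2,0,0,0.0735]'

```text
time_s: 15.9
ee_pos: [497.2, -137.7, 218.3]
ee_rot: [180.0, 0.2, -16.5]
force: [0.2, 0.2, -2.6]
gripper_width: 49.9
gripper_force: 25.0
```

Request:
step_arm --plan '[1.42,2.8,0,0,0,0.0735,0,0,0,0,0,0,0,0,0,0,0,0,0,0,0,0,0,0]'

```text
time_s: 16.23
ee_pos: [502.8, -166.6, 217.9]
ee_rot: [-180.0, 0.2, -20.5]
force: [1.5, 0.3, -2.1]
gripper_width: 49.8
gripper_force: 25.0
```

```bash
cat > fit.py <<'E'
from h import *
from scipy.optimize import minimize
def box(x0,x1,y0,y1,z0,z1): return np.array([(x,y,z) for x in(x0,x1) for y in(y0,y1) for z in(z0,z1)],float)
dock=[box(-62,62,-37,37,0,6),box(52,62,-37,37,0,42),box(-62,-52,-37,37,0,12)]+[box(a,b,e,f,0,22) for a,b in((30,52),(-52,-30)) for e,f in((27,37),(-37,-27))]
def sil(p,X,S=4):
    m=np.zeros((384*S,512*S),np.uint8); r=R.from_euler('z',X[2],degrees=True).as_matrix()
    for b in dock:
        pts=np.array([proj(p,r@v+[X[0],X[1],0]) for v in b])
        cv2.fillConvexPoly(m,cv2.convexHull(((pts+.5)*S).astype(np.int32)),1)
    return cv2.resize(m.astype(np.float32),(512,384),interpolation=cv2.INTER_AREA)
def fitdock(p,x0,rows,thr=70):
    h=cv2.cvtColor(p['img'],cv2.COLOR_RGB2HSV); m=(h[:,:,1]<thr).astype(np.float32)
    near=cv2.dilate(sil(p,x0),np.ones((31,31)))>0; near[rows:]=False
    f=lambda X:np.abs(sil(p,X)-m)[near].sum()
    r=minimize(f,x0,method='Nelder-Mead',options=dict(initial_simplex=[x0]+[np.array(x0)+d for d in np.diag([6,6,4])],xatol=.05))
    return r.x,r.fun,m[near].sum()
E
python3 - <<'E'
from fit import *
np.set_printoptions(precision=2,suppress=True)
p=viewer.grab_frame('wrist'); togo(613,-207.5,-20.5)
r=fitdock(p,[613,-207.5,-20.5],150);print(r)
for thr in (55,90): print(fitdock(p,r[0],150,thr))
im=p['img'].copy(); c,_=cv2.findContours((sil(p,r[0])>.5).astype(np.uint8),0,1); cv2.drawContours(im,c,-1,(0,255,0),1)
cv2.imwrite('pics/d1.png',cv2.resize(im[0:240,100:420,::-1],(800,600)))
print(viewer.pinpoint('dock_floor',p)[:1])
E
```

```text
ee [ 503.  -166.2  218.2] [-180.     0.2  -20.5] F [ 0.7  1.  -2.7] w 49.7 tool cm [11.75  0.02] wz 0.0
(array([ 612.4 , -207.62,  -20.9 ]), np.float64(233.0), np.float32(9157.0))
(array([ 612.72, -207.98,  -20.38]), np.float64(265.8125), np.float32(9013.0))
(array([ 611.69, -207.42,  -20.4 ]), np.float64(256.8125), np.float32(9334.0))
[{'location': [253.8, 158.6], 'score': 0.68}]
```

View pics/d1.png

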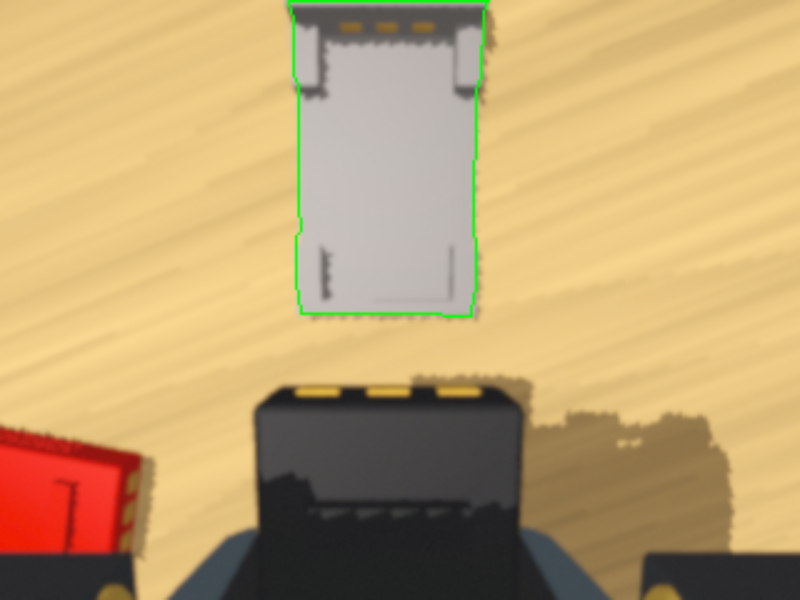

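The fit matches the dock outline (green), at (612.4, -207.7, yaw -20.6). The pack nose is centred on it, both at about column 388. Moving over it and lowering to just above the corner walls.

Request:
step_arm --plan '[2.9,0,1,0,0,0,2.9,0,1,0,0,0,2.9,0,1,0,0,0,2.85,0,1,0,0,0,0,0,2,0,0,0]'

```text
time_s: 16.75
ee_pos: [618.2, -208.5, 160.3]
ee_rot: [-180.0, -0.5, -20.4]
force: [1.5, -0.0, -1.6]
gripper_width: 49.9
gripper_force: 25.0
```

Request:
step_arm --plan '[0,0,2,0,0,0,0,0,2,0,0,0,0,0,2,0,0,0,0,0,0,0,0,0,0,0,0,0,0,0]'

```text
time_s: 17.17
ee_pos: [611.3, -206.3, 98.6]
ee_rot: [180.0, 0.2, -20.4]
force: [0.2, -0.3, -1.6]
gripper_width: 49.6
gripper_force: 25.0
```

```bash
python3 - <<'E'
from h import *
p=viewer.grab_frame('wrist'); togo(614.7,-208.6,-20.6)
cv2.imwrite('pics/d2.png',cv2.resize(p['img'][100:340,100:420,::-1],(800,600)))
E
```

```text
ee [ 612.4 -206.9  100.2] [180.   -0.  -20.4] F [-0.7 -0.6 -1.6] w 49.8 tool cm [0.27 0.08] wz 0.003
```

Request:
step_arm --plan '[-0.1,0.06,1.5,0,0,0.003,0,0,1.5,0,0,0,0,0,0.8,0,0,0,0,0,0.3,0,0,0,0,0,0,0,0,0]'

```text
time_s: 17.63
ee_pos: [611.1, -207.8, 59.1]
ee_rot: [180.0, -0.0, -20.7]
force: [0.0, -0.5, -2.2]
gripper_width: 49.9
gripper_force: 25.0
```

Request:
step_arm --plan '[0,0,0,0,0,0,0.1,0,0,0,0,0,0.1,0,0,0,0,0]'

```text
time_s: 17.88
ee_pos: [613.5, -208.8, 59.8]
ee_rot: [180.0, -0.1, -20.7]
force: [1.2, -0.1, -2.2]
gripper_width: 49.7
gripper_force: 25.0
```

Request:
step_arm --plan '[0.1,0,0,0,0,0,0.1,0,0,0,0,0]'

```text
time_s: 18.05
ee_pos: [615.0, -209.5, 59.2]
ee_rot: [180.0, -0.0, -20.7]
force: [-0.3, -1.0, -1.0]
gripper_width: 49.9
gripper_force: 25.0
```

Request:
step_arm --plan '[0.1,-0.03,0,0,0,0,0.1,-0.03,0,0,0,0]'

```text
time_s: 18.22
ee_pos: [615.2, -209.1, 58.6]
ee_rot: [180.0, 0.2, -20.7]
force: [-5.3, -0.2, -0.1]
gripper_width: 50.0
gripper_force: 25.0
```

Request:
step_arm --plan '[0.1,0,0,0,0,0,0,0,0,0,0,0]'

```text
time_s: 18.38
ee_pos: [615.3, -209.1, 58.2]
ee_rot: [180.0, 0.3, -20.7]
force: [-6.5, 1.7, 0.4]
gripper_width: 49.6
gripper_force: 25.0
```

Request:
step_arm --plan '[-0.2,0,0,0,0,0,-0.18,0,0.2,0,0,0,0,0,0.3,0,0,0,0,0,0.3,0,0,0,0,0,0,0,0,0]'

```text
time_s: 18.8
ee_pos: [614.1, -208.4, 50.0]
ee_rot: [180.0, 0.0, -20.7]
force: [0.0, -0.0, -1.6]
gripper_width: 49.7
gripper_force: 25.0
```

Request:
step_arm --plan '[0,0,0.2,0,0,0,0,0,0.2,0,0,0,0,0,0,0,0,0]'

```text
time_s: 19.05
ee_pos: [614.0, -208.4, 46.3]
ee_rot: [180.0, 0.0, -20.7]
force: [-0.3, -0.3, -2.2]
gripper_width: 49.9
gripper_force: 25.0
```

Request:
step_arm --plan '[0,0,0.2,0,0,0,0,0,0.2,0,0,0,0,0,0.2,0,0,0,0,0,0.2,0,0,0,0,0,0,0,0,0]'

```text
time_s: 19.47
ee_pos: [613.8, -208.4, 38.2]
ee_rot: [180.0, 0.1, -20.7]
force: [0.4, 0.1, -3.0]
gripper_width: 50.2
gripper_force: 25.0
```

Request:
step_arm --plan '[0,0,0.15,0,0,0,0,0,0.1,0,0,0,0,0,0,0,0,0]'

```text
time_s: 19.72
ee_pos: [614.0, -208.4, 36.1]
ee_rot: [180.0, 0.0, -20.7]
force: [1.3, -0.1, -2.2]
gripper_width: 49.7
gripper_force: 25.0
```

Request:
step_arm --plan '[0,0,0.1,0,0,0,0,0,0.1,0,0,0,0,0,0,0,0,0]'

```text
time_s: 19.97
ee_pos: [614.0, -208.4, 34.1]
ee_rot: [180.0, 0.0, -20.7]
force: [0.2, -0.3, -2.1]
gripper_width: 49.8
gripper_force: 25.0
```

Request:
step_arm --plan '[0,0,0.05,0,0,0,0,0,0.05,0,0,0,0,0,0,0,0,0]'

```text
time_s: 20.22
ee_pos: [614.2, -208.5, 33.6]
ee_rot: [180.0, -0.0, -20.7]
force: [-0.7, -0.1, -0.1]
gripper_width: 50.0
gripper_force: 25.0
```

It's on the floor. I'll slide it gently home against the contact block.

Request:
step_arm --plan '[0.1,0,0.02,0,0,0,0.1,0,0,0,0,0,0,0,0,0,0,0]'

```text
time_s: 20.47
ee_pos: [615.2, -208.9, 33.6]
ee_rot: [180.0, 0.1, -20.7]
force: [-4.9, 2.4, 4.8]
gripper_width: 49.9
gripper_force: 25.0
```

Request:
step_arm --plan '[0.1,0,0,0,0,0,0.05,0,0,0,0,0,0,0,0,0,0,0]'

```text
time_s: 20.72
ee_pos: [615.3, -208.9, 33.6]
ee_rot: [180.0, 0.3, -20.7]
force: [-7.4, 2.8, 7.5]
gripper_width: 49.6
gripper_force: 25.0
```

Request:
step_arm --plan '[-0.15,0,-0.02,0,0,0,0,0,0,0,0,0]'

```text
time_s: 20.88
ee_pos: [615.2, -208.9, 33.5]
ee_rot: [180.0, 0.1, -20.7]
force: [-4.4, 1.8, 3.5]
gripper_width: 49.8
gripper_force: 25.0
```

Request:
step_arm --plan '[0,0,0,0,0,0,0,0,0,0,0,0,0,0,0,0,0,0,0,0,0,0,0,0,0,0,0,0,0,0]' --hand 7.5

```text
time_s: 21.3
ee_pos: [616.4, -209.3, 33.2]
ee_rot: [180.0, -0.0, -20.7]
force: [-0.1, -0.5, -0.2]
gripper_width: 75.1
gripper_force: 0.0
```

Request:
step_arm --plan '[0,0,-0.5,0,0,0,0,0,-1.5,0,0,0,0,0,-3,0,0,0,0,0,-3,0,0,0,-2.5,0,-3,0,0,0]'

```text
time_s: 21.72
ee_pos: [595.9, -201.6, 144.6]
ee_rot: [180.0, -0.3, -20.7]
force: [1.1, -1.1, -0.2]
gripper_width: 75.1
gripper_force: 0.0
```

Request:
step_arm --plan '[-3,0,-2,0,0,0,-3,0,-2,0,0,0,-2.5,0,-2,0,0,0,0,0,0,0,0,0,0,0,0,0,0,0]'

```text
time_s: 22.13
ee_pos: [513.2, -170.3, 205.3]
ee_rot: [-180.0, -0.3, -20.7]
force: [0.8, -0.5, 0.2]
gripper_width: 75.0
gripper_force: 0.0
```

```bash
python3 - <<'E'
from h import *
p=viewer.grab_frame('wrist'); togo(614.7,-208.6,-20.6)
cv2.imwrite('pics/d3.png',cv2.resize(p['img'][0:240,100:420,::-1],(800,600),interpolation=cv2.INTER_CUBIC))
E
```

```text
ee [ 513.5 -170.4  204. ] [ 1.80e+02 -1.00e-01 -2.07e+01] F [ 0.5 -0.5  0.2] w 74.6 tool cm [10.81 -0.  ] wz -0.002
```

View pics/d3.png

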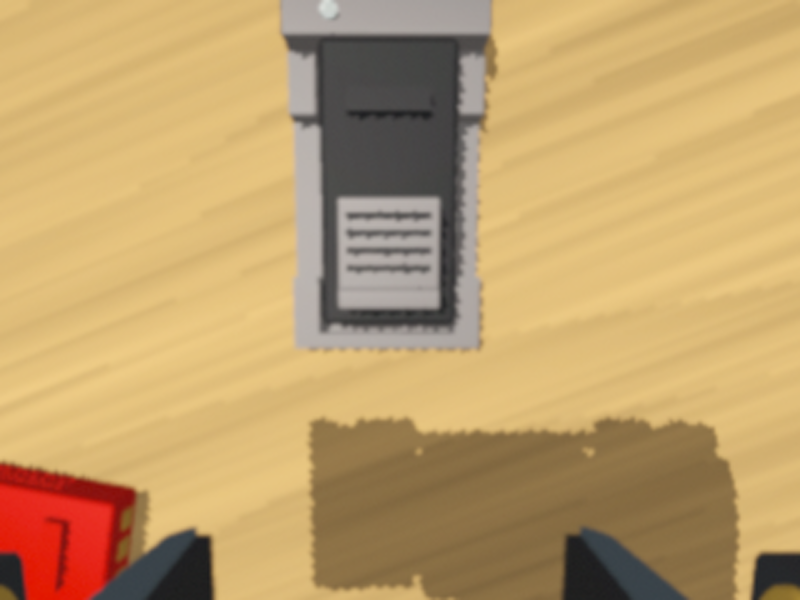

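The pack lies flat and square in the dock, at crop (388,185). Its nose is against the contact block at row 38, and there is a small gap at the tail. The gripper is clear, so I'm handing in.

```bash
python3 -c "
from h import *
print(env.job_done())"
```

```text
the job is handed in; nothing more can be done
None
```

The black battery pack is out of the spinner and lies flat in the charging dock with its contacts against the contact block; the gripper is clear, and I handed the job in at about 22 s of the 64 s allowed.

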